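# Let the brown eggs through the feeder gate

## Task

Let the three brown eggs down to the pick-up end of their feeder: press that feeder's red paddle fully down, keep it down until all three eggs have rolled well clear of the gate and come to rest against the bumper end, then let go so that the gate drops shut behind them. Work only the paddle, by pressing: do not touch the eggs or the gate, and leave the cream eggs, their feeder and everything else on the bench as they are.

Things in the scene. Friction and masses are not known exactly. Their poses are not given: they have to be found in the camera images.
- brown_lever (a joint): Rocking lever of the brown eggs' feeder, rad: 0 = at rest, paddle up, gate shut; grows as the paddle is pressed down; 0.52 = against its stop, paddle fully down, gate fully up. A spring brings it back to 0 when let go. The gate rises about 90 mm per rad (46 mm in all); eggs can pass from about 0.4.
- brown_paddle (a point): Centre of the top face of the red ribbed paddle (50 mm along the lever, 48 across, 10 thick) at the near end of the brown eggs' lever. At rest about 200 mm above the table, sloping 15 degrees down towards the pivot; fully down it is 67 mm lower, sloping as much the other way, sideways shift under 8 mm. Push: about 3 N at first, 6 N at the stop. Pivot 130 mm away along the feeder's +x.
- brown_feeder: Egg feeder fixed to the table, holding the brown eggs: sloping lane, green floor, 420 x 85 mm, 200 mm tall. Origin on the table; x runs up the slope, away from the robot. In its frame, m: bumper of the low pick-up end at x -0.19, gate 0.01, high end 0.23, paddle -0.20, pivot -0.08. Floor 35 mm up at the low end, rising 0.13 per m, 66 mm wide. May be the left or the right one.
- brown_gate: White plastic gate blade of the brown eggs' feeder, 64 mm wide, 44 mm high, sliding up and down in two steel guides and lifted by the far end of the lever. Origin at the middle of its lower edge, 8 mm above the lane floor when shut.
- cream_lever (a joint): The same lever on the cream eggs' feeder, rad, 0 = at rest, gate shut. To be left alone.
- cream_paddle (a point): Centre of the top face of the red paddle of the cream eggs' feeder, like the other one. To be left alone.
- cream_feeder: The second feeder, alike in every way, holding three cream-coloured eggs. Axes and sizes as for the other.
- brown_egg1: Brown hen's egg, 57 mm long, 44 mm thick, 60 g, lying across its feeder's lane; number 1 in the queue behind the gate at the start (1 is nearest the gate). Origin at its centre.
- brown_egg2: Brown hen's egg, 57 mm long, 44 mm thick, 60 g, lying across its feeder's lane; number 2 in the queue behind the gate at the start (1 is nearest the gate). Origin at its centre.
- brown_egg3: Brown hen's egg, 57 mm long, 44 mm thick, 60 g, lying across its feeder's lane; number 3 in the queue behind the gate at the start (1 is nearest the gate). Origin at its centre.
- cream_egg1: Cream hen's egg, 57 mm long, 44 mm thick, 60 g, lying across its feeder's lane; number 1 in the queue behind the gate at the start (1 is nearest the gate). Origin at its centre.
- cream_egg2: Cream hen's egg, 57 mm long, 44 mm thick, 60 g, lying across its feeder's lane; number 2 in the queue behind the gate at the start (1 is nearest the gate). Origin at its centre.
- cream_egg3: Cream hen's egg, 57 mm long, 44 mm thick, 60 g, lying across its feeder's lane; number 3 in the queue behind the gate at the start (1 is nearest the gate). Origin at its centre.
- tape_roll: Roll of brown packing tape, lying flat, 86 mm across, 48 mm high; stands between the feeders. Origin under its centre. Bystander.
- torch: Black hand torch for candling, standing on its tail, 44 mm across the head, 108 mm tall, between the feeders. Origin under its centre. Bystander.
- jar: Amber glass jar with a yellow cap, 60 mm across, 80 mm tall. Origin under its centre. Bystander.
- calculator: Grey pocket calculator, 135 x 85 x 16 mm, lying flat. Origin under its centre. Bystander.
- egg_carton: Closed grey pulp carton for six eggs, 160 x 112 x 71 mm. Origin under its centre. Bystander.
- brush: Flat brush with a wooden handle lying on the table. Bystander.
Not all that is in view belongs to the job. What is shaped like the brown_egg2 but green or purple is not meant.

How it is judged:
By the outcome, as a careful person would: the job done as asked, in the order asked, and still so for the second after the job is handed in, with the robot touching nothing.
It also fails if it takes over 32 s, if anything falls off the work surface, if the arm or the gripper's body presses on something with over 40 N, if the wrist force passes 120 N, or if a joint passes its speed limit or range.

## Robot

A 7-joint arm with a two-finger parallel gripper is mounted at the origin on the work surface. World frame = base frame: x ahead of the robot, y to its left, z up, the work surface at z = 0. Lengths are in m, angles in rad, forces in N, time in s.
With the tool pointing down it reaches from about 0.4 to 0.9 m from the base axis. Payload 5.5 kg.
Tool frame: the origin (TCP) lies between the finger pads; the fingertips stand 14 mm ahead of it and the grasp point (between the pads) lies 5 mm behind it; z points along the fingers, x is the direction in which the jaws open and shut, and the axes are right-handed (so a half turn about z gives the same grasp; the last joint's range is limited). The gripper opens to 92 mm and grips with 3 to 60 N. Pads are 19 mm wide; open, the fingers measure 130 mm over their backs; the gripper's body (75 mm by 190 mm) begins 47 mm behind the grasp point.
Start: joints at [1.514, 0.501, -0.427, 1.55, 0.221, 1.138, -0.21], TCP at [0.204, -0.617, 0.241] pointing down, gripper open.
Joint ranges: [-2.88, 2.88], [-0.31, 2.03], [-1.54, 1.56], [0.2, 2.42], [-1.41, 4.55], [0.19, 2.02], [-2.57, 2.57]. Speed limits (rad/s): [2.57, 2.57, 3.14, 3.14, 3.14, 3.14, 3.14].

## Interface

Orientations are given as a rotation vector (axis times angle).
In Python, from rig import ctrl gives the robot as it stands.
- The arm moves only by the tool send_rows, never from a script. Its argument "steps" is a list of rows, each an object with "jaw": the finger opening in cm, from 0 to 9.18; "translation": the shift along the tool's x, y, z in cm, a list of three; "roll": the turn about the tool's z in degrees. A call has 1 to 5 rows; each row shifts and turns the commanded pose from where the row before left it, along the tool's axes as they then stand; what a row does not reach is not made up. A row lasts 1/12 s, in which the tool goes at most 41.7 mm and 7.16 degrees, less where a joint would pass 70% of its speed; a pose out of reach is approached as far as the arm can. A call is refused whole if a number of a shift passes 4.17 or a number of a turn 7.16, either way. A call with a gripper value outside its range is refused whole. The fingers move at their own pace and stop on an object; "force" is the grip in N (left out, the last holds). Time passes only in rows, so rows that do not move let the fingers close. It gives the time, the measured TCP pose, the force and the opening at its end, in the units of the state.
- ctrl.get_state(): the state, without advancing time (a new reading comes with each control period).
- ctrl.read_camera(name): name is "scene" or "top"; returns (picture, depth): 384x512x3 uint8, red, green, blue; 384x512 float32, m along the optical axis (not along the pixel's ray), 0 where there is no reading.
- ctrl.camera_info(name): a dict with "K" (3x3 intrinsics, pixels), "k1" (the pictures are not rectified: a ray, as slopes to the right and down, at radius r is drawn at 1 + k1 r^2 times it, then the intrinsics apply), "position" and "rotation" of the camera in the world. Camera axes: x right, y down, z forward; pixel columns grow to the right and rows downward; lengths in m; the calibration is good to about 2 mm. A picture is of the moment at which its call begins. camera_info takes no time and is no camera call.
- ctrl.sign_off(): hands the job in, once; it reports no verdict.
The state is a dict: "time": time; "q": joint angles; "joint_velocities": joint speeds; "joint_efforts": joint torques, N m; "tcp_pos": TCP position; "eef_rot": TCP orientation; "ft_force": force on the tool from outside, world axes, zero at the start; "torque": the same for the moment, N m; "grip_width": opening from 0.0 (shut) to 1.0 (fully open).
Only numpy, scipy, OpenCV 4.12 (cv2) and the standard library are available. Lean on these libraries where they do the work, as an engineer would, in place of code of your own. Each camera call takes 0.05 s, during which the arm holds its last target.

## Working session

There is one attempt and no reset: what is moved stays moved. The work goes in short steps, Python scripts to look and compute and a tool call to move; the robot and the scene stay as the last step left them, time stands still between calls to the robot, and variables do not carry over. Pictures are saved under pics/ and viewed, and the job is handed in when it is done.

Besides the shell and the picture viewer there is one more tool, called by a JSON object that holds its "api" and its "payload", one argument or row to a line. send_rows: Moves the arm, as the interface text tells. Its arguments: {"type":"object","properties":{"steps":{"type":"array","items":{"type":"object","properties":{"jaw":{"type":"number"},"translation":{"type":"array","items":{"type":"number"}},"roll":{"type":"number"}}}},"force":{"type":"number"}},"required":["steps"]}

```bash
mkdir -p pics; ls; cat > h.py <<'E'
import numpy as np, cv2
from rig import ctrl
def save(n,fn):
    p,d=ctrl.read_camera(n); cv2.imwrite('pics/'+fn+'.png',p[:,:,::-1]); np.savez('pics/'+fn,p=p,d=d); return p,d
def pts(n,uv,depth):
    i=ctrl.camera_info(n);K=np.array(i['K'],float)
    uv=np.asarray(uv,float).reshape(-1,1,2)
    xy=cv2.undistortPoints(uv,K,np.array([i['k1'],0,0,0.]))[:,0]
    c=np.c_[xy,np.ones(len(xy))]*np.asarray(depth).reshape(-1,1)
    return c@np.array(i['rotation']).T+np.array(i['position'])
E
python3 - <<'E'
from h import *
for n in('scene','top'):
    save(n,n+'0'); i=ctrl.camera_info(n); print(i)
s=ctrl.get_state(); print(s)
E
```

```text
pics
{'K': array([[455.92268568,   0.        , 255.70714929],
       [  0.        , 455.92268568, 189.33701559],
       [  0.        ,   0.        ,   1.        ]]), 'k1': -0.16561422676526397, 'position': array([1.11924856, 0.4834425 , 1.11853423]), 'rotation': array([-1.16450225, -2.51730549,  0.81001942])}
{'K': array([[415.99216838,   0.        , 261.75666084],
       [  0.        , 415.99216838, 189.20624137],
       [  0.        ,   0.        ,   1.        ]]), 'k1': -0.06051344127578619, 'position': array([0.38272361, 0.00874816, 1.3190075 ]), 'rotation': array([-2.16099641,  2.114047  , -0.14826571])}
{'time': 0.1, 'q': array([ 1.51420464,  0.5017357 , -0.42681381,  1.55132574,  0.22080444,
        1.13829402, -0.21030667]), 'joint_velocities': array([-1.38579491e-03, -3.03852838e-03,  2.70862568e-04, -1.67182495e-03,
        1.79038993e-03,  3.52676796e-04,  1.43360408e-05]), 'joint_efforts': array([-1.14788016e-02, -5.67864311e+01, -5.83861917e+00, -2.79909557e+01,
       -6.89488230e-02,  2.39569217e-02,  3.31992226e-05]), 'tcp_pos': array([ 0.20411759, -0.61649411,  0.23980234]), 'eef_rot': array([-2.54598349e+00,  1.83874539e+00,  2.12068803e-03]), 'ft_force': array([0.0735763 , 0.07222922, 0.12119834]), 'torque': array([-0.02985828,  0.0368054 , -0.01738908]), 'grip_width': 0.9985674517498704}
```

View pics/scene0.png

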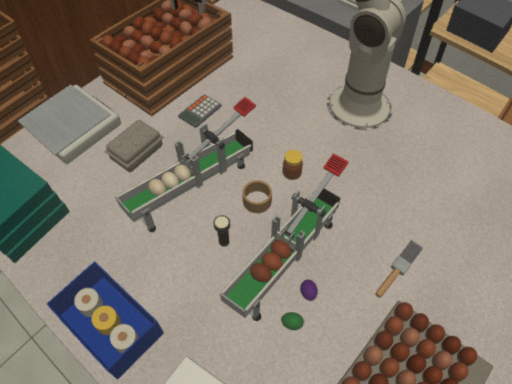

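View pics/top0.png

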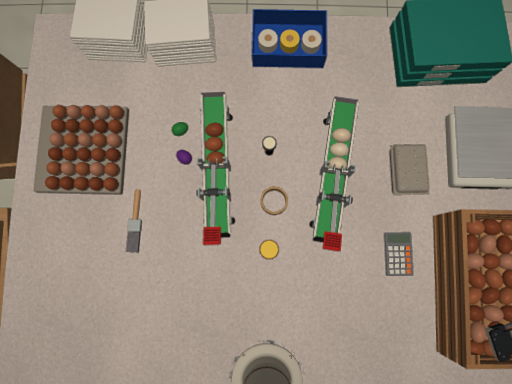

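Top view: the brown eggs are in the left feeder (eggs 214,130–158), paddle red at (212,236). The cream feeder is the right one (paddle 332,241). The green (180,129) and purple (184,157) eggs lie loose on the table and are not part of the job. Next I measure the paddle and confirm with a crop.

```bash
sed -i "s/np.array(i\['rotation'\])/cv2.Rodrigues(np.array(i['rotation']))[0]/" h.py
cat > m.py <<'E'
from h import *
def red(n,p,d,box):
    hsv=cv2.cvtColor(p,cv2.COLOR_RGB2HSV)
    m=((hsv[...,0]<6)|(hsv[...,0]>174))&(hsv[...,1]>190)&(hsv[...,2]>90)
    b=np.zeros_like(m);x0,y0,x1,y1=box;b[y0:y1,x0:x1]=1
    m&=b; v,u=np.nonzero(m&(d>0)); return pts(n,np.c_[u,v],d[v,u]),u,v
E
python3 - <<'E'
from m import *
np.set_printoptions(precision=4,suppress=True)
for n,box,tag in(('top',(195,220,230,250),'brown'),('scene',(315,145,360,180),'brown'),('top',(318,228,350,255),'cream')):
    f=np.load(f'pics/{n}0.npz');P,u,v=red(n,f['p'],f['d'],box)
    P=P[(P[:,2]>.15)&(P[:,2]<.24)]
    print(n,tag,len(P),u.min(),u.max(),v.min(),v.max(),'med',np.median(P,0),'min',np.percentile(P,2,axis=0),'max',np.percentile(P,98,axis=0))
    r=cv2.minAreaRect(P[:,:2].astype(np.float32)); print(r)
# feeder axis: green floor
for n,box in(('top',(190,85,240,245)),('scene',(215,185,345,310))):
    f=np.load(f'pics/{n}0.npz');p,d=f['p'],f['d']
    hsv=cv2.cvtColor(p,cv2.COLOR_RGB2HSV); m=(abs(hsv[...,0].astype(int)-60)<15)&(hsv[...,1]>120)
    b=np.zeros_like(m);x0,y0,x1,y1=box;b[y0:y1,x0:x1]=1
    v,u=np.nonzero(m&b&(d>0));P=pts(n,np.c_[u,v],d[v,u]);P=P[(P[:,2]>.02)&(P[:,2]<.12)]
    A=np.c_[P[:,:2],np.ones(len(P))];print(n,len(P),'plane',np.linalg.lstsq(A,P[:,2],rcond=None)[0])
    print(cv2.minAreaRect(P[:,:2].astype(np.float32)),cv2.boxPoints(cv2.minAreaRect(P[:,:2].astype(np.float32))))
f=np.load('pics/top0.npz')['p'];c=cv2.resize(f[85:255,150:280],None,fx=4,fy=3.5,interpolation=cv2.INTER_CUBIC)
c=cv2.resize(f[85:255,150:280],None,fx=3.5,fy=3.5,interpolation=cv2.INTER_CUBIC)
g=np.load('pics/scene0.npz')['p'];
cv2.imwrite('pics/crop0.png',c[:,:,::-1])
cv2.imwrite('pics/crop1.png',cv2.resize(g[140:325,210:370],None,fx=3.2,fy=3.2,interpolation=cv2.INTER_CUBIC)[:,:,::-1])
E
```

```text
top brown 270 204 220 227 243 med [0.4251 0.1556 0.1994] min [0.4036 0.1349 0.1915] max [0.4469 0.1769 0.2068]
((0.42535510659217834, 0.1558004468679428), (0.043531958013772964, 0.04487515240907669), 1.259892463684082)Traceback (most recent call last):
  File "<stdin>", line 4, in <module>
  File "m.py", line 6, in red
    m&=b; v,u=np.nonzero(m&(d>0)); return pts(n,np.c_[u,v],d[v,u]),u,v
                                          ~~~^^^^^^^^^^^^^^^^^^^^^
  File "h.py", line 8, in pts
    xy=cv2.undistortPoints(uv,K,np.array([i['k1'],0,0,0.]))[:,0]
       ~~~~~~~~~~~~~~~~~~~^^^^^^^^^^^^^^^^^^^^^^^^^^^^^^^^^
cv2.error: OpenCV(4.12.0) /io/opencv/modules/calib3d/src/undistort.dispatch.cpp:347: error: (-215:Assertion failed) CV_IS_MAT(_src) && CV_IS_MAT(_dst) && (_src->rows == 1 || _src->cols == 1) && (_dst->rows == 1 || _dst->cols == 1) && _src->cols + _src->rows - 1 == _dst->rows + _dst->cols - 1 && (CV_MAT_TYPE(_src->type) == CV_32FC2 || CV_MAT_TYPE(_src->type) == CV_64FC2) && (CV_MAT_TYPE(_dst->type) == CV_32FC2 || CV_MAT_TYPE(_dst->type) == CV_64FC2) in function 'cvUndistortPointsInternal'
```

```bash
python3 - <<'E'
from m import *
np.set_printoptions(precision=4,suppress=True)
f=np.load('pics/scene0.npz');p,d=f['p'],f['d']
print(cv2.cvtColor(p,cv2.COLOR_RGB2HSV)[164,328:346:4],d[164,328:346:4])
def redd(n,box):
    f=np.load(f'pics/{n}0.npz');p,d=f['p'],f['d']
    hsv=cv2.cvtColor(p,cv2.COLOR_RGB2HSV)
    m=((hsv[...,0]<8)|(hsv[...,0]>172))&(hsv[...,1]>130)&(hsv[...,2]>80)
    b=np.zeros_like(m);x0,y0,x1,y1=box;b[y0:y1,x0:x1]=1;m&=b
    v,u=np.nonzero(m);print(n,'px',len(u),u.mean(),v.mean(),'depth ok',(d[v,u]>0).sum())
    k=d[v,u]>0;P=pts(n,np.c_[u,v],np.where(k,d[v,u],1));P=P[k]
    P=P[(P[:,2]>.15)&(P[:,2]<.24)]
    if len(P): print(np.median(P,0),np.percentile(P,2,axis=0),np.percentile(P,98,axis=0))
for n,b in(('scene',(315,145,360,180)),('top',(318,228,350,255)),('top',(195,220,230,250))): redd(n,b)
for n,box in(('top',(190,85,240,245)),('scene',(215,185,345,310))):
    f=np.load(f'pics/{n}0.npz');p,d=f['p'],f['d']
    hsv=cv2.cvtColor(p,cv2.COLOR_RGB2HSV); m=(abs(hsv[...,0].astype(int)-60)<15)&(hsv[...,1]>120)
    b=np.zeros_like(m);x0,y0,x1,y1=box;b[y0:y1,x0:x1]=1
    v,u=np.nonzero(m&b&(d>0));P=pts(n,np.c_[u,v],d[v,u]);P=P[(P[:,2]>.02)&(P[:,2]<.12)]
    A=np.c_[P[:,:2],np.ones(len(P))];print(n,len(P),'plane',np.linalg.lstsq(A,P[:,2],rcond=None)[0])
    print(cv2.minAreaRect(P[:,:2].astype(np.float32)),cv2.boxPoints(cv2.minAreaRect(P[:,:2].astype(np.float32))))
f=np.load('pics/top0.npz')['p']
c=cv2.resize(f[85:255,150:280],None,fx=3.5,fy=3.5,interpolation=cv2.INTER_CUBIC)
g=np.load('pics/scene0.npz')['p'];
cv2.imwrite('pics/crop0.png',c[:,:,::-1])
cv2.imwrite('pics/crop1.png',cv2.resize(g[140:325,210:370],None,fx=3.2,fy=3.2,interpolation=cv2.INTER_CUBIC)[:,:,::-1])
E
```

```text
[[  2 181 141]
 [  1 160 115]
 [  1 149  89]
 [  2 180 130]
 [  2 186 148]] [1.1807 1.1763 1.1776 1.1795 1.175 ]
scene px 303 335.53795379537956 164.3960396039604 depth ok 302
[0.4273 0.1598 0.1983] [0.4046 0.1376 0.1896] [0.4493 0.1818 0.2056]
top px 308 331.9253246753247 240.94480519480518 depth ok 307
[ 0.4163 -0.1666  0.1998] [ 0.3947 -0.1891  0.1922] [ 0.44   -0.1437  0.2074]
top px 302 211.64900662251657 235.3774834437086 depth ok 301
[0.4247 0.1559 0.1997] [0.401  0.1336 0.1907] [0.447  0.1778 0.2072]
top 1279 plane [ 0.1309  0.0056 -0.0234]
((0.6489701271057129, 0.17235657572746277), (0.4185630977153778, 0.059388574212789536), 3.329873561859131) [[0.4383 0.1898]
 [0.4418 0.1306]
 [0.8596 0.1549]
 [0.8562 0.2142]]
scene 988 plane [ 0.1331  0.0051 -0.0261]
((0.6419324278831482, 0.16702038049697876), (0.40618905425071716, 0.05314488708972931), 2.729389190673828) [[0.4378 0.1839]
 [0.4403 0.1308]
 [0.8461 0.1501]
 [0.8435 0.2032]]
```

View pics/crop0.png

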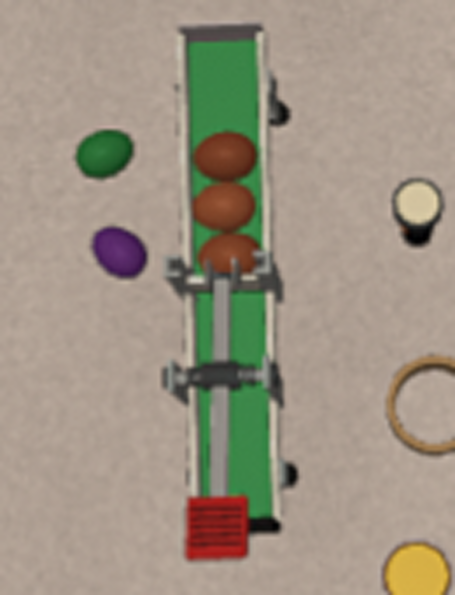

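View pics/crop1.png

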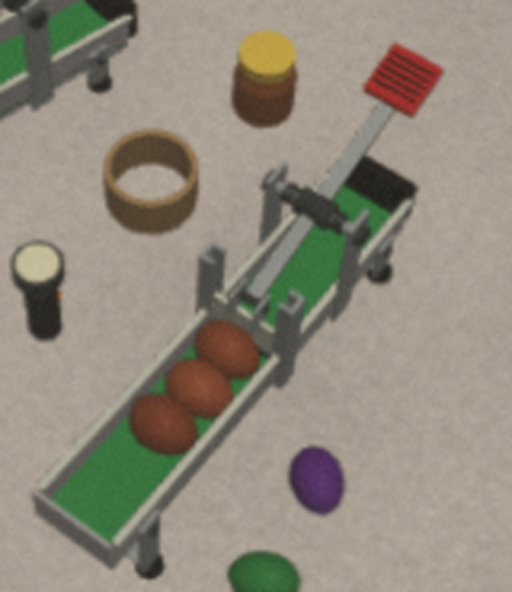

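Crops confirm that the left feeder holds three brown eggs behind the gate, with its own red paddle nearest the robot. Paddle centre is about (0.426, 0.158, 0.199), seen at 0.199 in top and 0.198 in scene against 0.200 expected. Feeder yaw is about 2.7°, and the floor slope measured 0.131, as given. First I lift, close the jaw and align the tool's x across the feeder.

{"api": "send_rows", "payload": {
  "steps": [
    {"jaw":0,"translation":[0,0,-3.5],"roll":5.2},
    {"jaw":0,"translation":[0,0,-3.5],"roll":5.2},
    {"jaw":0,"translation":[0,0,-3.5],"roll":5.2}
  ],
  "force": 20
}}

```text
time: 0.35
tcp_pos: [0.2041, -0.6163, 0.3457]
eef_rot: [-2.268, 2.172, 0.004]
ft_force: [1.0, -0.5, 1.0]
grip_width: 0.831
```

```bash
cat > st.py <<'E'
from h import *
np.set_printoptions(precision=3,suppress=True)
s=ctrl.get_state();R=cv2.Rodrigues(np.array(s['eef_rot']))[0]
print(s['time'],s['tcp_pos'],'q',s['q'],'f',s['ft_force'],'w',s['grip_width'])
print('xang',np.degrees(np.arctan2(R[1,0],R[0,0])),'z',R[:,2])
d=np.array([0.426,0.158,0.25])-s['tcp_pos']; print('tool delta cm to above paddle',R.T@d*100)
E
python3 st.py
```

```text
0.35 [ 0.204 -0.616  0.346] q [ 1.483  0.42  -0.386  1.42   0.158  1.335 -0.438] f [ 1.02  -0.514  1.042] w 0.8314384280397207
xang -87.5225194014001 z [-0.001  0.003 -1.   ]
tool delta cm to above paddle [-76.366 -25.525   9.783]
```

{"api": "send_rows", "payload": {
  "steps": [
    {"jaw":0,"translation":[-3.2,-2.5,0]},
    {"jaw":0,"translation":[-3.2,-2.5,0]},
    {"jaw":0,"translation":[-3.2,-2.5,0]},
    {"jaw":0,"translation":[-3.2,-2.5,0]},
    {"jaw":0,"translation":[-3.2,-2.5,0]}
  ]
}}

```text
invalid input
```

```bash
python3 st.py
```

```text
0.35 [ 0.204 -0.616  0.346] q [ 1.483  0.42  -0.386  1.42   0.158  1.335 -0.438] f [ 1.02  -0.514  1.042] w 0.8314384280397207
xang -87.5225194014001 z [-0.001  0.003 -1.   ]
tool delta cm to above paddle [-76.366 -25.525   9.783]
```

The roll field is probably required, so I'll include it.

{"api": "send_rows", "payload": {
  "steps": [
    {"jaw":0,"translation":[-3.2,-2.5,0],"roll":0},
    {"jaw":0,"translation":[-3.2,-2.5,0],"roll":0},
    {"jaw":0,"translation":[-3.2,-2.5,0],"roll":0},
    {"jaw":0,"translation":[-3.2,-2.5,0],"roll":0},
    {"jaw":0,"translation":[-3.2,-2.5,0],"roll":0}
  ]
}}

```text
time: 0.77
tcp_pos: [0.3222, -0.4493, 0.3454]
eef_rot: [2.273, -2.168, -0.001]
ft_force: [0.7, -0.9, -0.1]
grip_width: 0.466
```

```bash
python3 st.py
```

```text
0.7667 [ 0.322 -0.449  0.345] q [ 1.305  0.241 -0.484  1.664  0.117  1.267 -0.726] f [ 0.722 -0.94  -0.085] w 0.4660879578352443
xang -87.29090103173873 z [-0.  0. -1.]
tool delta cm to above paddle [-60.173 -13.244   9.557]
```

{"api": "send_rows", "payload": {
  "steps": [
    {"jaw":0,"translation":[-3.6,-1.8,0],"roll":0},
    {"jaw":0,"translation":[-3.6,-1.8,0],"roll":0},
    {"jaw":0,"translation":[-3.6,-1.8,0],"roll":0},
    {"jaw":0,"translation":[-3.6,-1.8,0],"roll":0},
    {"jaw":0,"translation":[-3.6,-1.8,0],"roll":0}
  ]
}}

```text
time: 1.18
tcp_pos: [0.4031, -0.2652, 0.3455]
eef_rot: [2.273, -2.168, -0.0]
ft_force: [0.8, -0.4, 0.1]
grip_width: 0.106
```

```bash
python3 st.py
```

```text
1.1833 [ 0.403 -0.265  0.345] q [ 1.107  0.107 -0.623  1.816  0.067  1.239 -1.059] f [ 0.818 -0.351  0.14 ] w 0.10554489375275075
xang -87.28295882089151 z [-0.001 -0.    -1.   ]
tool delta cm to above paddle [-42.16   -4.3     9.543]
```

{"api": "send_rows", "payload": {
  "steps": [
    {"jaw":0,"translation":[-4.0,-0.6,0],"roll":0},
    {"jaw":0,"translation":[-4.0,-0.6,0],"roll":0},
    {"jaw":0,"translation":[-4.0,-0.6,0],"roll":0},
    {"jaw":0,"translation":[-4.0,-0.6,0],"roll":0},
    {"jaw":0,"translation":[-4.0,-0.6,0],"roll":0}
  ]
}}

```text
time: 1.6
tcp_pos: [0.4229, -0.064, 0.3456]
eef_rot: [2.273, -2.168, 0.0]
ft_force: [0.2, 0.1, 0.2]
grip_width: 0.006
```

```bash
python3 st.py
```

```text
1.6 [ 0.423 -0.064  0.346] q [ 0.916 -0.016 -0.809  1.922 -0.012  1.231 -1.412] f [0.198 0.113 0.172] w 0.006348218445026768
xang -87.28268096873504 z [-0.    -0.001 -1.   ]
tool delta cm to above paddle [-22.168  -1.365   9.542]
```

{"api": "send_rows", "payload": {
  "steps": [
    {"jaw":0,"translation":[-4.0,-0.25,0],"roll":0},
    {"jaw":0,"translation":[-4.0,-0.25,0],"roll":0},
    {"jaw":0,"translation":[-4.0,-0.25,0],"roll":0},
    {"jaw":0,"translation":[-4.0,-0.25,0],"roll":0},
    {"jaw":0,"translation":[-4.0,-0.25,0],"roll":0}
  ]
}}

```text
time: 2.02
tcp_pos: [0.4257, 0.1361, 0.3458]
eef_rot: [2.273, -2.168, 0.002]
ft_force: [1.0, 0.1, -1.0]
grip_width: 0.005
```

```bash
python3 st.py
```

```text
2.0167 [0.426 0.136 0.346] q [ 0.67   0.057 -1.063  1.88   0.054  1.234 -1.934] f [ 1.004  0.125 -0.974] w 0.0051993125482563
xang -87.30141915372583 z [ 0.001 -0.001 -1.   ]
tool delta cm to above paddle [-2.2   -0.122  9.581]
```

{"api": "send_rows", "payload": {
  "steps": [
    {"jaw":0,"translation":[-2.2,-0.1,0],"roll":0},
    {"jaw":0,"translation":[0,0,3.5],"roll":0},
    {"jaw":0,"translation":[0,0,3.5],"roll":0},
    {"jaw":0,"translation":[0,0,3.0],"roll":0},
    {"jaw":0,"translation":[0,0,0],"roll":0}
  ]
}}

```text
time: 2.43
tcp_pos: [0.4223, 0.1548, 0.2407]
eef_rot: [2.269, -2.161, -0.009]
ft_force: [-0.8, -0.8, -0.5]
grip_width: 0.001
```

```bash
python3 st.py; python3 - <<'E'
from h import *
for n in('scene','top'):save(n,n+'1')
a=cv2.imread('pics/scene1.png');b=cv2.imread('pics/top1.png')
cv2.imwrite('pics/c2.png',np.hstack([cv2.resize(a[120:260,270:410],(390,390)),cv2.resize(b[170:310,140:280],(390,390))]))
E
```

```text
2.4333 [0.422 0.155 0.241] q [ 0.53   0.242 -1.052  2.009  0.241  1.033 -2.158] f [-0.763 -0.822 -0.532] w 0.0013589888831312342
xang -87.21907251348854 z [-0.01  -0.002 -1.   ]
tool delta cm to above paddle [-0.302 -0.371 -0.936]
```

View pics/c2.png

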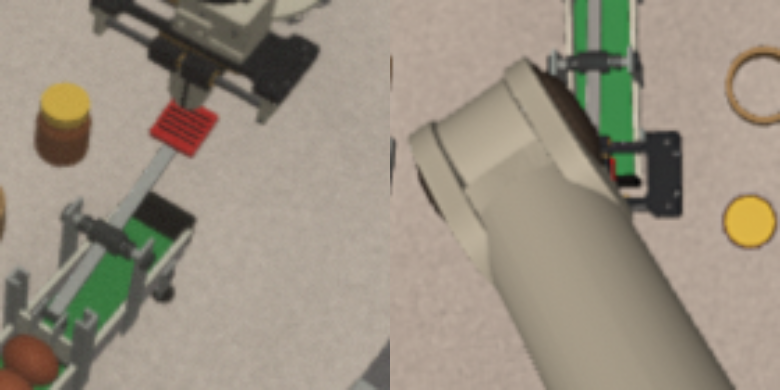

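The fingers hang over the paddle, and the scene view shows the tips just above the red plate. I correct 3–4 mm sideways and press.

{"api": "send_rows", "payload": {
  "steps": [
    {"jaw":0,"translation":[-0.3,-0.3,0.8],"roll":0},
    {"jaw":0,"translation":[0,0,1.2],"roll":0},
    {"jaw":0,"translation":[0,0,1.2],"roll":0},
    {"jaw":0,"translation":[0,0,1.2],"roll":0}
  ]
}}

```text
time: 2.87
tcp_pos: [0.4298, 0.1595, 0.2019]
eef_rot: [-2.272, 2.168, -0.002]
ft_force: [-1.9, 0.4, 2.4]
grip_width: 0.003
```

```bash
python3 st.py
```

```text
2.8667 [0.43  0.159 0.202] q [ 0.461  0.317 -1.008  2.041  0.331  0.953 -2.244] f [-1.92   0.353  2.405] w 0.003368231836883079
xang -87.31843106375834 z [ 0.002 -0.    -1.   ]
tool delta cm to above paddle [ 0.129  0.381 -4.807]
```

{"api": "send_rows", "payload": {
  "steps": [
    {"jaw":0,"translation":[0,0.3,1.3],"roll":0},
    {"jaw":0,"translation":[0,0,1.3],"roll":0},
    {"jaw":0,"translation":[0,0,1.2],"roll":0},
    {"jaw":0,"translation":[0,0,0.8],"roll":0},
    {"jaw":0,"translation":[0,0,0.4],"roll":0}
  ]
}}

```text
time: 3.28
tcp_pos: [0.427, 0.1594, 0.1512]
eef_rot: [-2.273, 2.167, -0.001]
ft_force: [-0.3, -1.8, 17.1]
grip_width: 0.007
```

```bash
python3 st.py
```

```text
3.2833 [0.427 0.159 0.151] q [ 0.389  0.396 -0.945  2.092  0.428  0.855 -2.331] f [-0.268 -1.805 17.065] w 0.0066184521015969135
xang -87.2755138868189 z [ 0.001  0.    -1.   ]
tool delta cm to above paddle [ 0.136  0.096 -9.883]
```

The force is 17 N at a tip height of 0.137 m, so the lever is against its stop. I hold it there and check the eggs.

{"api": "send_rows", "payload": {
  "steps": [
    {"jaw":0,"translation":[0,0,0],"roll":0},
    {"jaw":0,"translation":[0,0,0],"roll":0},
    {"jaw":0,"translation":[0,0,0],"roll":0},
    {"jaw":0,"translation":[0,0,0],"roll":0},
    {"jaw":0,"translation":[0,0,0],"roll":0}
  ]
}}

```text
time: 3.7
tcp_pos: [0.427, 0.1594, 0.1521]
eef_rot: [-2.273, 2.168, -0.002]
ft_force: [-0.2, -0.4, 5.7]
grip_width: 0.005
```

```bash
python3 st.py; python3 - <<'E'
from h import *
for n in('scene','top'):save(n,n+'3')
a=cv2.imread('pics/scene3.png');b=cv2.imread('pics/top3.png')
cv2.imwrite('pics/c3.png',np.hstack([cv2.resize(a[130:310,220:380],(400,450)),cv2.resize(b[85:245,150:280],(366,450))]))
E
```

```text
3.7 [0.427 0.159 0.152] q [ 0.39   0.395 -0.947  2.091  0.426  0.857 -2.33 ] f [-0.247 -0.433  5.709] w 0.005306903932178537
xang -87.28678030777888 z [ 0.001 -0.    -1.   ]
tool delta cm to above paddle [ 0.138  0.092 -9.788]
```

View pics/c3.png

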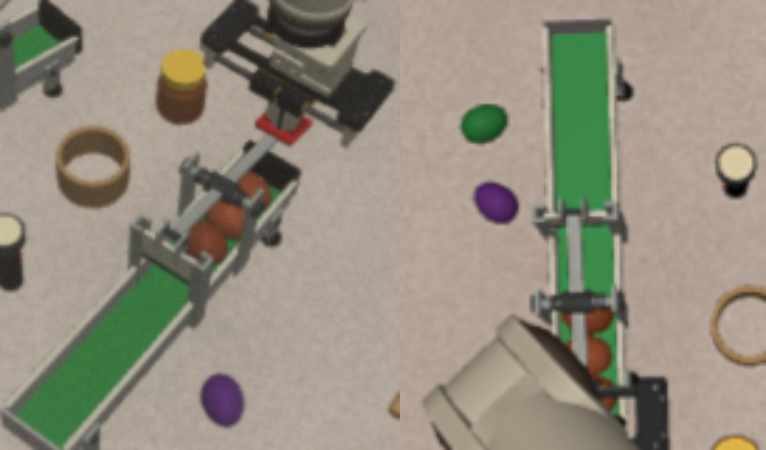

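The eggs have rolled down past the gate. The force settled at 5.7 N, so the earlier 17 N was partly dynamic. I press about 3 mm more to be surely on the stop.

{"api": "send_rows", "payload": {
  "steps": [
    {"jaw":0,"translation":[0,0,0.2],"roll":0},
    {"jaw":0,"translation":[0,0,0.2],"roll":0},
    {"jaw":0,"translation":[0,0,0],"roll":0},
    {"jaw":0,"translation":[0,0,0],"roll":0}
  ]
}}

```text
time: 4.13
tcp_pos: [0.4274, 0.1596, 0.1504]
eef_rot: [2.273, -2.168, 0.006]
ft_force: [-9.7, -5.4, 35.2]
grip_width: 0.005
```

```bash
python3 st.py
```

```text
4.1333 [0.427 0.16  0.15 ] q [ 0.384  0.398 -0.943  2.092  0.433  0.855 -2.338] f [-9.732 -5.437 35.155] w 0.005354803155505535
xang -87.2777844425227 z [ 0.002 -0.003 -1.   ]
tool delta cm to above paddle [ 0.179  0.124 -9.959]
```

It is firmly on the stop at 35 N. I ease off 3 mm and hold while the eggs settle.

{"api": "send_rows", "payload": {
  "steps": [
    {"jaw":0,"translation":[0,0,-0.3],"roll":0},
    {"jaw":0,"translation":[0,0,0],"roll":0},
    {"jaw":0,"translation":[0,0,0],"roll":0},
    {"jaw":0,"translation":[0,0,0],"roll":0},
    {"jaw":0,"translation":[0,0,0],"roll":0}
  ]
}}

```text
time: 4.55
tcp_pos: [0.4271, 0.1595, 0.1515]
eef_rot: [-2.273, 2.168, -0.002]
ft_force: [-1.4, -1.1, 8.9]
grip_width: 0.006
```

```bash
python3 st.py; cat > eggs.py <<'E'
from h import *
import sys
t=sys.argv[1]
p,d=save('scene','scene'+t)
def eggs(p,d):
    hsv=cv2.cvtColor(p,cv2.COLOR_RGB2HSV).astype(int)
    m=(hsv[...,0]<14)&(hsv[...,1]>110)&(hsv[...,2]>50)
    v,u=np.nonzero(m&(d>0));P=pts('scene',np.c_[u,v],d[v,u])
    k=(P[:,0]>.42)&(P[:,0]<.95)&(abs(P[:,1]-.17)<.06)&(P[:,2]>.04)&(P[:,2]<.13)
    P=P[k]
    o=np.array([.426,.158]);a=np.radians(2.7);e=np.array([np.cos(a),np.sin(a)])
    return P,(P[:,:2]-o)@e-.2
P,x=eggs(p,d); print(len(P),'feeder-x range of brown px',np.percentile(x,[1,5,50,95,99]))
import glob
if len(sys.argv)>2:
    q=np.load('pics/scene'+sys.argv[2]+'.npz')['p'].astype(int)
    D=abs(q-p.astype(int)).max(2)[130:310,215:350]; print('diff vs',sys.argv[2],'px>60:',(D>60).sum(),'mean',D.mean())
E
python3 eggs.py 4 3
```

```text
4.55 [0.427 0.159 0.151] q [ 0.389  0.396 -0.946  2.092  0.428  0.856 -2.332] f [-1.445 -1.114  8.871] w 0.005729401304002413
xang -87.2875396942408 z [ 0.002 -0.    -1.   ]
tool delta cm to above paddle [ 0.144  0.1   -9.853]
390 feeder-x range of brown px [-0.18054474 -0.1728497  -0.10249897 -0.05926772 -0.05712157]
diff vs 3 px>60: 75 mean 3.837530864197531
```

{"api": "send_rows", "payload": {
  "steps": [
    {"jaw":0,"translation":[0,0,0],"roll":0},
    {"jaw":0,"translation":[0,0,0],"roll":0},
    {"jaw":0,"translation":[0,0,0],"roll":0},
    {"jaw":0,"translation":[0,0,0],"roll":0},
    {"jaw":0,"translation":[0,0,0],"roll":0}
  ]
}}

```text
time: 5.02
tcp_pos: [0.4271, 0.1594, 0.1515]
eef_rot: [-2.273, 2.168, -0.002]
ft_force: [-1.4, -1.6, 9.3]
grip_width: 0.001
```

```bash
python3 st.py;python3 eggs.py 5 4; python3 -c "
import cv2
a=cv2.imread('pics/scene5.png');cv2.imwrite('pics/c5.png',cv2.resize(a[130:270,240:360],None,fx=4,fy=4))"
```

```text
5.0167 [0.427 0.159 0.151] q [ 0.389  0.396 -0.945  2.092  0.428  0.856 -2.332] f [-1.391 -1.592  9.251] w 0.0011831834795622163
xang -87.28807306058796 z [ 0.002 -0.    -1.   ]
tool delta cm to above paddle [ 0.142  0.1   -9.855]
391 feeder-x range of brown px [-0.18114421 -0.17283595 -0.10281061 -0.05970716 -0.0573437 ]
diff vs 4 px>60: 0 mean 2.8705349794238684
```

View pics/c5.png

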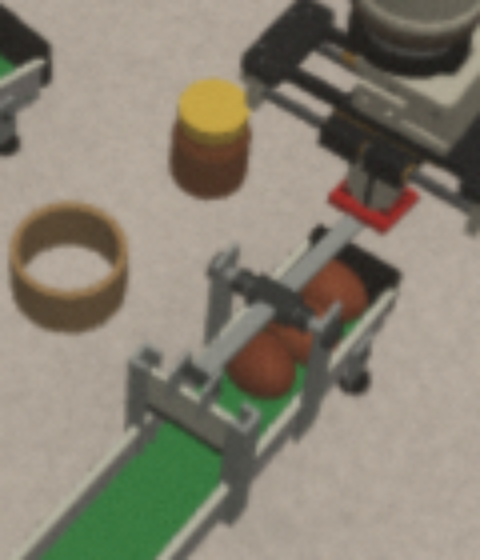

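All three eggs rest against the bumper, spanning feeder x from −0.19 to −0.057 with the gate at +0.01, and nothing moves between pictures. Now I let go straight up.

{"api": "send_rows", "payload": {
  "steps": [
    {"jaw":0,"translation":[0,0,-1.5],"roll":0},
    {"jaw":0,"translation":[0,0,-1.8],"roll":0},
    {"jaw":0,"translation":[0,0,-1.8],"roll":0},
    {"jaw":0,"translation":[0,0,-2],"roll":0},
    {"jaw":0,"translation":[0,0,-2.5],"roll":0}
  ]
}}

```text
time: 5.48
tcp_pos: [0.4256, 0.1589, 0.2468]
eef_rot: [2.273, -2.167, -0.002]
ft_force: [-0.3, 0.2, -0.1]
grip_width: 0.006
```

```bash
python3 st.py
```

```text
5.4833 [0.426 0.159 0.247] q [ 0.531  0.238 -1.06   1.998  0.24   1.04  -2.164] f [-0.263  0.23  -0.118] w 0.005969591879203753
xang -87.28271940759092 z [-0.002 -0.    -1.   ]
tool delta cm to above paddle [ 0.097 -0.031 -0.321]
```

{"api": "send_rows", "payload": {
  "steps": [
    {"jaw":0,"translation":[0,0,-3.5],"roll":0},
    {"jaw":0,"translation":[0,0,-3.5],"roll":0},
    {"jaw":0,"translation":[0,0,-3],"roll":0},
    {"jaw":0,"translation":[0,0,0],"roll":0},
    {"jaw":0,"translation":[0,0,0],"roll":0}
  ]
}}

```text
time: 5.9
tcp_pos: [0.4273, 0.1594, 0.348]
eef_rot: [-2.271, 2.168, -0.005]
ft_force: [-0.6, -0.1, -0.7]
grip_width: 0.004
```

```bash
python3 st.py;python3 eggs.py 6 5; python3 - <<'E'
from h import *
save('top','top6')
a=cv2.imread('pics/scene6.png');b=cv2.imread('pics/top6.png')
cv2.imwrite('pics/c6.png',np.hstack([cv2.resize(a[120:310,210:370],(420,500)),cv2.resize(b[85:255,150:280],(376,500))]))
E
```

```text
5.9 [0.427 0.159 0.348] q [ 0.645  0.089 -1.108  1.86   0.087  1.24  -2.014] f [-0.604 -0.137 -0.74 ] w 0.0037605604579831788
xang -87.33632541800307 z [ 0.004 -0.001 -1.   ]
tool delta cm to above paddle [0.123 0.173 9.8  ]
379 feeder-x range of brown px [-0.18093479 -0.1729193  -0.10780639 -0.06014996 -0.05649676]
diff vs 5 px>60: 1711 mean 11.295720164609053
```

View pics/c6.png

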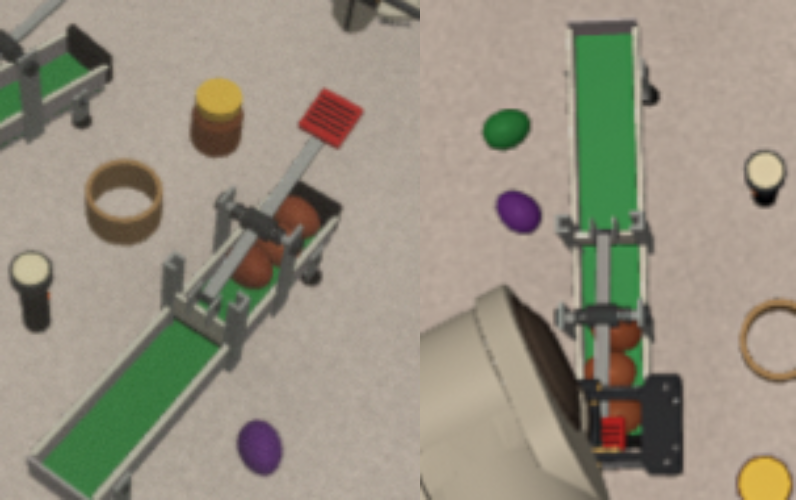

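View pics/scene6.png

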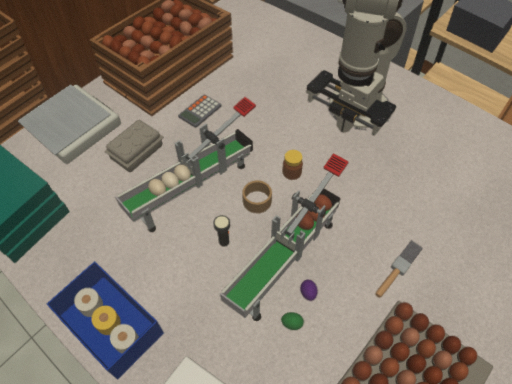

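The paddle is back up, at scene (336,164) as at the start. The gate is shut and the three brown eggs sit at the bumper. The cream feeder and the rest of the bench look unchanged. One last numeric check, then I hand in.

```bash
python3 - <<'E'
from h import *
f=np.load('pics/scene6.npz');p,d=f['p'],f['d'];h=cv2.cvtColor(p,cv2.COLOR_RGB2HSV)
m=((h[...,0]<8)|(h[...,0]>172))&(h[...,1]>130)&(h[...,2]>80)
for n,(x0,y0,x1,y1) in dict(brown=(318,148,356,178),cream=(230,95,262,118)).items():
    b=np.zeros_like(m);b[y0:y1,x0:x1]=1;v,u=np.nonzero(m&b&(d>0));print(n,np.median(pts('scene',np.c_[u,v],d[v,u]),0))
q=np.load('pics/scene0.npz')['p'].astype(int);D=abs(q-p.astype(int)).max(2);D=cv2.blur(D.astype(np.float32),(5,5))>35
c=cv2.connectedComponentsWithStats(D.astype(np.uint8));print(c[2][1:])
print(ctrl.sign_off())
E
```

```text
brown [0.4274288  0.16023641 0.19838086]
cream [ 0.42012126 -0.16184813  0.19868043]
[[ 171    0    8    9   55]
 [ 198    0    5    3   13]
 [ 342    0   15    8   69]
 [ 353    0   50   51 1739]
 [ 200    5    3    5   13]
 [ 347    9    4    2    6]
 [ 306   39   91   96 3235]
 [ 316  194   16   16  176]
 [ 299  212   19   18  217]
 [ 250  241   41   41  848]]
the job is handed in; nothing more can be done
None
```

The three brown eggs are down at the pick-up end and the gate is shut behind them. I pressed the left feeder's red paddle to its stop with the closed fingers and held it for about 1.7 s. Once the eggs were still I let go, and I handed in at about 6 s.

**Eggs:** they span feeder x from about −0.19 to −0.057, so they sit against the bumper about 65 mm clear of the gate. Two pictures 0.5 s apart before the release showed no movement.

**Lever:** the brown paddle measures z = 0.198 m, the same as before the press. The cream paddle is also at 0.199 m, its rest height.

**Rest of the bench:** a before/after picture comparison showed changes only at the arm, the brown eggs' old and new places, and a few small edge specks where the arm had been at the start.

**Force:** the reading of 17 N when I first reached the bottom was partly dynamic and settled to 5.7 N. I pressed about 4 mm more to be sure of the stop. That briefly gave 35 N upward (about 37 N in all) at the fingertips, and I then eased off to about 9 N for the rest of the hold.

One move call was refused because I left out the roll value. Nothing moved, and I resent it with the roll included.

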